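# Feel for the clear bay and seat a cartridge

### The job

Slide the new cartridge nose first, fully home, into the one bay of the three-bay magazine that is clear; the other two each have a broken-off stub of an old cartridge stuck deep inside under the roof, where it cannot be seen. Feel for it gently with the cartridge's own nose, which must never be pressed hard against anything, and draw back out of a blocked bay. Let go of the cartridge once it is home, and leave the loose bowl, wrench and bolts where they are.

Things in the scene. Friction and masses are not known exactly. Their poses are not given: they have to be found in the camera images.
- magazine: Low three-bay magazine with a bright metal roof, fixed, 131 mm wide (184 over its feet), 31 mm high. x points into the bays, y to its left, z up. Origin: on the worktop below the middle of the mouth. Floor top at z = 4 mm; roof from x = 2 to 67 mm, underside z = 25, top z = 31 mm. Bays 29 mm wide, 21 mm high, centres y = -40, 0, 40 mm. Clear bays end at a pad at x = 51 mm; a stub ends a blocked one at x = 33 mm.
- bay_right (a point): Centre of the floor at the mouth (magazine x = 0) of the bay at magazine y = -40 mm; axes as the magazine's. In front of the mouths the floor goes on as an open apron to magazine x = -32 mm, with low guides between the lanes and at the sides (6 mm wide, 12 mm high, x = -26 to -2 mm).
- bay_middle (a point): The same point of the middle bay, magazine y = 0.
- bay_left (a point): The same point of the bay at magazine y = +40 mm.
- cartridge: New cartridge, loose, 0.10 to 0.20 kg: black block 26 mm wide (y), 18 high, with its nose 78 long (x = -39 to 39 mm), lying flat. Origin: centre of its underside; x to the nose, z up. Upright steel pull tab at the rear, centred at x = -30, y = 0: 16 mm long (x), 12 wide (y), up to z = 63 mm; pinch it across y at z = 40 to 60 mm. When home its origin is about at magazine x = 12 mm, the tab outside the roof.
- nose: The dark rubber nose at the cartridge's front end, 20 mm wide, 13 mm high, standing 14 mm out of the block. It is a sprung, damped buffer: pushed, it gives up to 6 mm toward the block at 2 N per mm, then is solid. Untouched, its frame is the cartridge's. It must not be pressed on anything with more than 20 N; sliding on the floor takes under 3 N; stub and pad do not give.
- nose_tip (a point): Centre of the nose's front face, at cartridge x = 39 mm (nose fully out), z = 9 mm.
- bowl: Bystander: round steel bowl of bolts, 142 mm across, 78 mm high. Origin: centre of its underside.
- wrench: Bystander: adjustable wrench lying in the gap between the racks, 166 mm long. Origin: centre of its underside.
- bolt_a: Bystander: rusty hex bolt, about 30 mm long, 12 mm high, lying on the worktop between magazine and cartridge, near. Origin: centre of its underside.
- bolt_b: Bystander: rusty hex bolt, about 30 mm long, 12 mm high, lying on the worktop between magazine and cartridge, farther back. Origin: centre of its underside.
- bolt_c: Bystander: rusty hex bolt, about 30 mm long, 12 mm high, lying on the worktop right of the cartridge, near. Origin: centre of its underside.
- bolt_d: Bystander: rusty hex bolt, about 30 mm long, 12 mm high, lying on the worktop right of the cartridge, farther back. Origin: centre of its underside.
Mind the look-alikes: they are no part of the job. There is more than one size of the cartridge; the one meant has the size given above.

How it is judged:
By the outcome, as a careful person would: the job done as asked, in the order asked, and still so for the second after the job is handed in, with the robot touching nothing.
It also fails if it takes over 58 s, if anything falls off the work surface, if the arm or the gripper's body presses on something with over 40 N, if the wrist force passes 120 N, or if a joint passes its speed limit or range.

### The arm

A 7-joint arm with a two-finger parallel gripper is mounted at the origin on a cart in front of the work surface, level with it; the furniture and walls round the work are solid. World frame = base frame: x ahead of the robot, y to its left, z up, the work surface at z = 0. Lengths are in m, angles in rad, forces in N, time in s.
With the tool pointing down it reaches from about 0.425 to 0.8 m from the base axis. Payload 8.3 kg.
Tool frame: the origin (TCP) lies between the finger pads; the fingertips stand 19 mm ahead of it and the grasp point (between the pads) is the TCP; z points along the fingers, y is the line along which they close (so a half turn about z gives the same grasp; the last joint's range is limited). The gripper opens to 85 mm and grips with 20 to 120 N. Pads are 22 mm wide; open, the fingers measure 114 mm over their backs; the gripper's body (76 mm by 85 mm) begins 54 mm behind the grasp point. The pads swing forward as they close: fully open they stand 13 mm farther back than shut.
Start: joints at [-1.347, 0.383, 0.016, 1.37, -0.006, 1.388, -0.046], TCP at [0.177, 0.599, 0.25] pointing down, gripper open.
Joint ranges: [-2.95, 2.95], [-0.25, 2.06], [-1.52, 1.56], [0.18, 2.33], [-1.44, 4.58], [0.02, 2.06], [-3.01, 3.01]. Speed limits (rad/s): [2.39, 2.39, 3.01, 3.01, 3.14, 3.14, 3.14].

### API

Orientations are given as a 3x3 rotation matrix whose columns are the frame's x, y, z axes.
In Python, from plant import env gives the robot as it stands. The module is installed in compiled form; this text tells all that it offers.
- The arm moves only by the tool step_arm, never from a script. Its argument "series" is a list of rows, each an object of numbers: "tx", "ty", "tz": the shift along the world's x, y, z in m; "rx", "ry", "rz": the turn, a rotation vector about the world's x, y, z in degrees. A call has 1 to 12 rows; each row shifts and turns the commanded pose from where the row before left it; what a row does not reach is not made up. A row lasts 1/12 s, in which the tool goes at most 41.7 mm and 7.16 degrees, less where a joint would pass 70% of its speed; a pose out of reach is approached as far as the arm can. A call is refused whole if a number of a shift passes 0.0417 or a number of a turn 7.16, either way. A call with a gripper value outside its range is refused whole. "jaw" is the finger opening in m, from 0 to 0.0854, set as the call begins (left out, the last holds). The fingers move at their own pace and stop on an object; "squeeze" is the grip in N (left out, the last holds). Time passes only in rows, so rows that do not move let the fingers close. It gives the time, the measured TCP pose, the force, the opening and the grip force at its end, in the units of the state.
- env.sense(): the state, without advancing time (a new reading comes with each control period).
- env.camera(name): name is "scene" or "top" or "wrist"; returns the picture (384x512x3 uint8, red, green, blue); there is no depth.
- env.camera_params(name): a dict with "fx", "fy", "cx", "cy" (pixels), "R" (3x3) and "t" (3): a world point X has camera coordinates R X + t; the wrist camera has in their place "mount" (4x4, takes a point from camera to tool coordinates, whose origin is the TCP and whose axes are the flange's). Camera axes: x right, y down, z forward; pixel columns grow to the right and rows downward; lengths in m; the calibration is good to about 2 mm. A picture is of the moment at which its call begins: read the wrist's pose just before it. camera_params takes no time and is no camera call.
- env.close_job(): hands the job in; it is judged then, once.
The state is a dict: "t": time; "joint_positions": joint angles; "joint_velocities": joint speeds; "joint_efforts": joint torques, N m; "ee_pos": TCP position; "orientation": TCP orientation; "force": force on the tool from outside, world axes, zero at the start; "torque": the same for the moment, N m; "width": finger opening in m; "grasp_force": force on a finger pad.
Only numpy, scipy, OpenCV 4.12 (cv2) and the standard library are available. Lean on these libraries where they do the work, as an engineer would, in place of code of your own. Each camera call takes 0.05 s, during which the arm holds its last target. There are 200 camera calls.

## Working session

There is one attempt and no reset: what is moved stays moved. The work goes in short steps, Python scripts to look and compute and a tool call to move; the robot and the scene stay as the last step left them, time stands still between calls to the robot, and variables do not carry over. Pictures are saved under pics/ and viewed, at most 10 in all, crops included, and the job is handed in when it is done.

Besides the shell and the picture viewer there is one more tool, called after ">>>" by a JSON object that holds its "method" and its "body", one argument or row to a line. step_arm: Moves the arm, as the interface text tells. Its arguments: {"type":"object","properties":{"series":{"type":"array"},"jaw":{"type":"number"},"squeeze":{"type":"number"}},"required":["series"]}

```bash
mkdir -p pics
python3 - <<'E'
from plant import env
import cv2,numpy as np
s=env.sense();print(s['t'],s['ee_pos'],s['force'],s['width'])
for n in('scene','top'):
    im=env.camera(n);cv2.imwrite(f'pics/{n}0.png',im[:,:,::-1])
    p=env.camera_params(n);print(n,p['fx'],p['fy'],p['cx'],p['cy'],np.round(p['R'],4).tolist(),np.round(p['t'],4), 'C',-np.array(p['R']).T@np.array(p['t']))
print(env.camera_params('wrist'))
E
```

```text
0.0 [0.17664145 0.59903336 0.24928736] [-0.38531489 -0.03881967 -0.14370693] 0.08566952457362628
scene 429.85138199644484 429.85138199644484 255.47456351543772 192.88886443295905 [[0.627, -0.779, 0.0015], [-0.4251, -0.3438, -0.8373], [0.6528, 0.5243, -0.5467]] [-0.4486  0.2553  0.9846] C [-0.25296403 -0.77794395  0.75271572]
top 406.0327429821992 406.0327429821992 259.38710458436054 192.15982478030637 [[0.0129, -0.9997, -0.0218], [-0.9952, -0.0107, -0.0973], [0.0971, 0.0229, -0.995]] [-0.0832  0.5774  1.0686] C [ 0.47195025 -0.10143288  1.11771534]
{'fx': 270.7545739902484, 'fy': 270.7545739902484, 'cx': 257.10574952136574, 'cy': 189.91510652958075, 'mount': array([[ 1.69660180e-03, -9.65316365e-01, -2.61077456e-01,
         6.54649792e-02],
       [ 9.99998557e-01,  1.61612968e-03,  5.22921174e-04,
         6.86749524e-04],
       [-8.28493422e-05, -2.61077966e-01,  9.65317714e-01,
        -1.24251800e-01],
       [ 0.00000000e+00,  0.00000000e+00,  0.00000000e+00,
         1.00000000e+00]])}
```

View pics/top0.png

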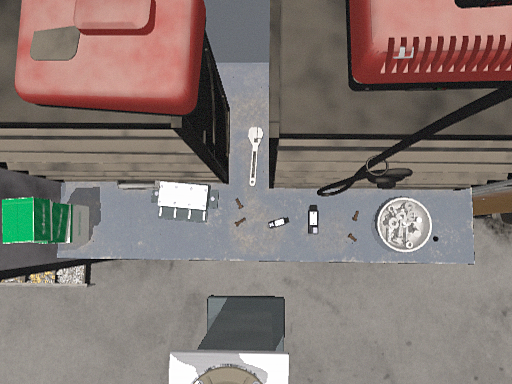

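View pics/scene0.png

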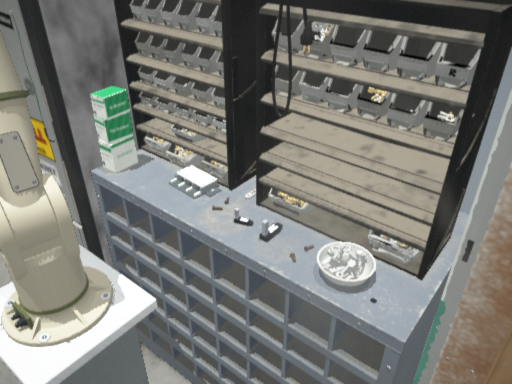

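Top view: the magazine roof is at about (183,195) with mouths facing down (toward the robot). Cartridge candidates are at (279,222), short and turned, and (313,219), about 30 px long. Bolts are at (239,203), (240,222), (355,215) and (352,238), and the bowl is at (404,224). I'll zoom in on these.

Run:
```python
import cv2,numpy as np
t=cv2.imread('pics/top0.png');s=cv2.imread('pics/scene0.png')
a=cv2.resize(t[178:242,145:225],None,fx=5,fy=5,interpolation=cv2.INTER_CUBIC)
b=cv2.resize(t[178:242,255:335],None,fx=5,fy=5,interpolation=cv2.INTER_CUBIC)
c=cv2.resize(s[155:215,160:260],None,fx=4,fy=4,interpolation=cv2.INTER_CUBIC)
d=cv2.resize(s[195:255,205:305],None,fx=4,fy=4,interpolation=cv2.INTER_CUBIC)
cv2.imwrite('pics/z.png',np.vstack([np.hstack([a,b]),np.hstack([c,d])]))
```

```text
(no output)
```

View pics/z.png

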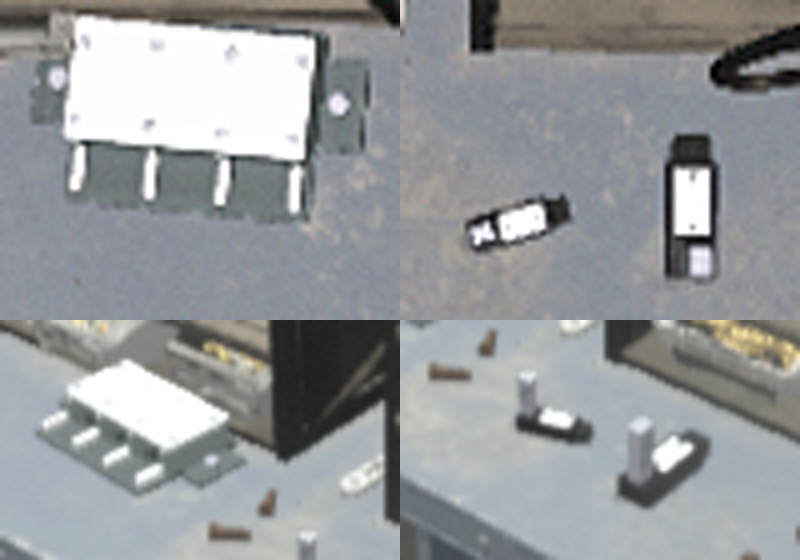

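```bash
cat > h.py <<'E'
import cv2,numpy as np
from plant import env
def ray(p,uv,z,R=None,t=None):
    R=np.array(p['R'] if R is None else R);t=np.array(p['t'] if t is None else t)
    d=R.T@np.array([(uv[0]-p['cx'])/p['fx'],(uv[1]-p['cy'])/p['fy'],1.]);c=-R.T@t
    return c+d*(z-c[2])/d[2]
def wristRt(p,s):
    M=np.array(p['mount']);A=np.array(s['orientation'])
    Rcw=A@M[:3,:3];c=A@M[:3,3]+np.array(s['ee_pos'])
    return Rcw.T,-Rcw.T@c
E
python3 - <<'E'
from h import *
np.set_printoptions(precision=4,suppress=True)
p=env.camera_params('top');o=np.array([145,178])
for q in [(76,12),(314,35),(307,160),(65,138)]:
    print('roof',ray(p,(np.array(q)+.0)/5+o-.4,.031))
o=np.array([255,178])
for q,z in [((692,133),.016),((692,278),.0),((667,165),.018),((716,165),.018),((702,262),.063)]:
    print('cart',ray(p,(np.array(q)-[400,0])/5+o-.4,z))
o=np.array([255,178])
for q,z in [((470,235),.0),((568,205),.01)]: print('small',ray(p,(np.array(q)-[400,0])/5+o-.4,z))
for q in [(239,203),(240,222),(355,215),(352,238),(404,224)]: print(ray(p,q,.006))
s=env.sense();print(np.array(s['orientation']))
E
```

```text
roof [0.6082 0.1942 0.031 ]
roof [0.597  0.0644 0.031 ]
roof [0.5294 0.0664 0.031 ]
roof [0.5397 0.1976 0.031 ]
cart [ 0.5482 -0.2219  0.016 ]
cart [ 0.4699 -0.2236  0.    ]
cart [ 0.5306 -0.2082  0.018 ]
cart [ 0.5309 -0.2346  0.018 ]
cart [ 0.4783 -0.2219  0.063 ]
small [ 0.4919 -0.1021  0.    ]
small [ 0.5086 -0.1553  0.01  ]
[ 0.5499 -0.0202  0.006 ]
[ 0.4979 -0.0239  0.006 ]
[ 0.5207 -0.337   0.006 ]
[ 0.4584 -0.3283  0.006 ]
[ 0.4979 -0.4689  0.006 ]
[[-0.9592  0.2828 -0.0005]
 [ 0.2828  0.9592 -0.0017]
 [ 0.     -0.0018 -1.    ]]
```

>>> {"method": "step_arm", "body": {
  "series": [
    {"tx": 0.0176,"ty": -0.0356,"rz": 1.2},
    {"tx": 0.0176,"ty": -0.0356,"rz": 1.2},
    {"tx": 0.0176,"ty": -0.0356,"rz": 1.2},
    {"tx": 0.0176,"ty": -0.0356,"rz": 1.2},
    {"tx": 0.0176,"ty": -0.0356,"rz": 1.2},
    {"tx": 0.0176,"ty": -0.0356,"rz": 1.2},
    {"tx": 0.0176,"ty": -0.0356,"rz": 1.2},
    {"tx": 0.025,"ty": -0.03,"rz": 1.2},
    {"tx": 0.025,"ty": -0.03,"rz": 1.2},
    {"tx": 0.025,"ty": -0.03,"rz": 1.2},
    {"tx": 0.025,"ty": -0.03,"rz": 1.2},
    {"tx": 0.025,"ty": -0.03,"rz": 1.2}
  ]
}}

```text
$.series[0]: bad value
```

>>> {"method": "step_arm", "body": {
  "series": [
    {"tx": 0.018,"ty": -0.03,"tz": -0.02,"rz": 1},
    {"tx": 0.018,"ty": -0.03,"tz": -0.02,"rz": 1},
    {"tz": -0.02},
    {},
    {},
    {}
  ]
}}

```text
$.series[0]: bad value
```

Run:
```python
from h import *
np.set_printoptions(precision=4,suppress=True)
s=env.sense();im=env.camera('wrist');print(s['t'],s['ee_pos'],np.array(s['orientation']),s['joint_positions'],s['force'])
cv2.imwrite('pics/w1.png',im[:,:,::-1]);import pickle;pickle.dump((s,env.camera_params('wrist')),open('w1.pkl','wb'))
```

```text
0.1 [0.1766 0.5991 0.2494] [[-0.9592  0.2828 -0.0005]
 [ 0.2828  0.9592 -0.0017]
 [ 0.     -0.0018 -1.    ]] [-1.3469  0.3842  0.0164  1.3711 -0.0063  1.3882 -0.0465] [-0.2497  0.52    0.4175]
```

View pics/w1.png

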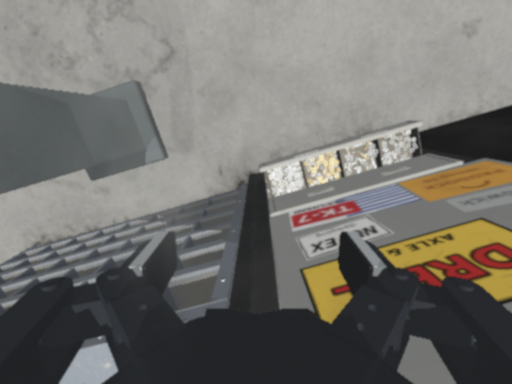

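The wrist picture shows only the floor and the bench side at the start pose, with the fingers below row 230. The move calls were refused, so I'll give all six keys in every row.

>>> {"method": "step_arm", "body": {
  "series": [
    {"tx": 0.0176,"ty": -0.0356,"tz": 0,"rx": 0,"ry": 0,"rz": 1.2},
    {"tx": 0.0176,"ty": -0.0356,"tz": 0,"rx": 0,"ry": 0,"rz": 1.2},
    {"tx": 0.0176,"ty": -0.0356,"tz": 0,"rx": 0,"ry": 0,"rz": 1.2},
    {"tx": 0.0176,"ty": -0.0356,"tz": 0,"rx": 0,"ry": 0,"rz": 1.2},
    {"tx": 0.0176,"ty": -0.0356,"tz": 0,"rx": 0,"ry": 0,"rz": 1.2},
    {"tx": 0.0176,"ty": -0.0356,"tz": 0,"rx": 0,"ry": 0,"rz": 1.2},
    {"tx": 0.0176,"ty": -0.0356,"tz": 0,"rx": 0,"ry": 0,"rz": 1.2},
    {"tx": 0.025,"ty": -0.03,"tz": 0,"rx": 0,"ry": 0,"rz": 1.2},
    {"tx": 0.025,"ty": -0.03,"tz": 0,"rx": 0,"ry": 0,"rz": 1.2},
    {"tx": 0.025,"ty": -0.03,"tz": 0,"rx": 0,"ry": 0,"rz": 1.2},
    {"tx": 0.025,"ty": -0.03,"tz": 0,"rx": 0,"ry": 0,"rz": 1.2},
    {"tx": 0.025,"ty": -0.03,"tz": 0,"rx": 0,"ry": 0,"rz": 1.2}
  ]
}}

```text
t: 1.15
ee_pos: [0.4256, 0.1984, 0.2503]
orientation: [[-0.999, 0.034, 0.0], [0.034, 0.999, 0.0], [-0.0, 0.0, -1.0]]
force: [0.4, 1.0, -0.4]
width: 0.0852
grasp_force: 0.0
```

>>> {"method": "step_arm", "body": {
  "series": [
    {"tx": 0.018,"ty": -0.03,"tz": -0.02,"rx": 0,"ry": 0,"rz": 1},
    {"tx": 0.018,"ty": -0.03,"tz": -0.02,"rx": 0,"ry": 0,"rz": 1},
    {"tx": 0.0,"ty": 0,"tz": -0.02,"rx": 0,"ry": 0,"rz": 0},
    {"tx": 0,"ty": 0,"tz": 0,"rx": 0,"ry": 0,"rz": 0},
    {"tx": 0,"ty": 0,"tz": 0,"rx": 0,"ry": 0,"rz": 0},
    {"tx": 0,"ty": 0,"tz": 0,"rx": 0,"ry": 0,"rz": 0}
  ]
}}

```text
t: 1.65
ee_pos: [0.4608, 0.1416, 0.1912]
orientation: [[-1.0, -0.001, 0.0], [-0.001, 1.0, 0.001], [-0.0, 0.001, -1.0]]
force: [0.2, -0.1, -0.3]
width: 0.0854
grasp_force: 0.0
```

Run:
```python
from h import *
np.set_printoptions(precision=4,suppress=True)
s=env.sense();im=env.camera('wrist');print(s['t'],s['ee_pos'],np.array(s['orientation']),s['joint_positions'],s['force'])
cv2.imwrite('pics/w2.png',im[:,:,::-1]);import pickle;pickle.dump((s,env.camera_params('wrist')),open('w2.pkl','wb'))
```

```text
1.65 [0.4608 0.1416 0.1912] [[-1.     -0.0013  0.0003]
 [-0.0012  1.      0.0006]
 [-0.0003  0.0006 -1.    ]] [-0.7519  0.1132  0.4205  1.8537 -0.0503  1.1844  1.2571] [ 0.1588 -0.1195 -0.3173]
```

View pics/w2.png

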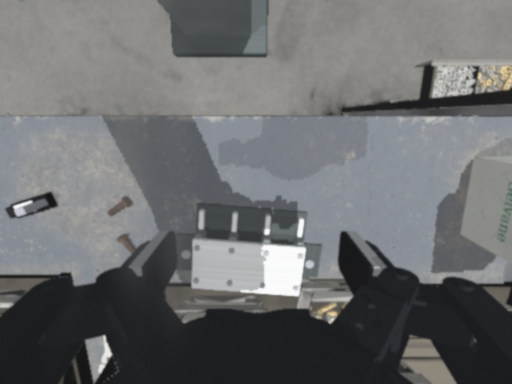

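The picture shows the magazine roof with corners at about (192,238), (304,245), (302,296) and (190,290). Its four light guides are above that, at about x=201, 235, 267 and 301. Next I'll fit the edges.

Run:
```python
from h import *
import pickle
np.set_printoptions(precision=4,suppress=True)
s,p=pickle.load(open('w2.pkl','rb'));R,t=wristRt(p,s)
im=cv2.imread('pics/w2.png');hsv=cv2.cvtColor(im,cv2.COLOR_BGR2HSV)
m=((hsv[...,2]>135)&(hsv[...,1]<40)).astype(np.uint8)*255
m[:, :185]=0;m[:,312:]=0;m[:200]=0;m[300:]=0
cs,_=cv2.findContours(m,cv2.RETR_EXTERNAL,cv2.CHAIN_APPROX_NONE)
for c in cs:
    if cv2.contourArea(c)<25: continue
    r=cv2.minAreaRect(c);b=cv2.boxPoints(r)
    print(cv2.contourArea(c),r);
    z=.031 if cv2.contourArea(c)>1000 else .012
    print(np.array([ray(p,q,z,R,t) for q in b])[:,:2])
out=cv2.resize(np.hstack([im[190:310,170:330],cv2.cvtColor(m,cv2.COLOR_GRAY2BGR)[190:310,170:330]]),None,fx=2.5,fy=2.5,interpolation=cv2.INTER_CUBIC)
cv2.imwrite('pics/m2.png',out)
```

```text
5614.5 ((251.68678283691406, 267.5116882324219), (122.32382202148438, 56.951377868652344), 3.5763344764709473)
[[0.6011 0.06  ]
 [0.5263 0.0688]
 [0.5355 0.2085]
 [0.6115 0.2086]]
112.5 ((300.5, 227.0), (20.0, 7.0), 90.0)
[[0.511  0.1901]
 [0.511  0.1984]
 [0.537  0.1997]
 [0.537  0.1912]]
82.0 ((267.0, 225.0), (18.0, 6.0), 90.0)
[[0.5099 0.1507]
 [0.5099 0.1578]
 [0.5331 0.1582]
 [0.5331 0.1509]]
73.0 ((234.5, 222.0), (18.0, 5.0), 90.0)
[[0.5062 0.1126]
 [0.5062 0.1186]
 [0.5293 0.1182]
 [0.5293 0.1121]]
74.0 ((200.5, 219.5), (19.0, 5.0), 90.0)
[[0.5025 0.0724]
 [0.5025 0.0784]
 [0.5268 0.0772]
 [0.5268 0.0711]]
287.0 ((299.0, 221.0), (42.0, 24.0), 90.0)
[[0.4898 0.1775]
 [0.4898 0.2056]
 [0.5436 0.2086]
 [0.5437 0.1792]]
```

View pics/m2.png

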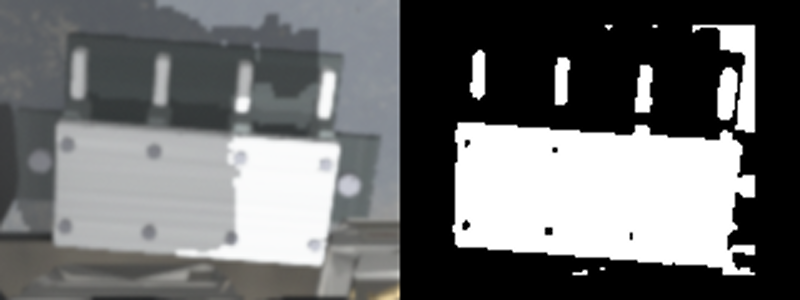

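Run:
```python
from h import *
import pickle
np.set_printoptions(precision=4,suppress=True)
s,p=pickle.load(open('w2.pkl','rb'));R,t=wristRt(p,s)
P=np.array([ray(p,np.array(q)/2.5+[170-.3,190-.3],.031,R,t)[:2] for q in [(57,122),(339,143),(325,265),(53,245)]])
print(P, np.linalg.norm(P-np.roll(P,-1,0),axis=1))
yaw=np.deg2rad(-4.43);A=np.array([[np.cos(yaw),-np.sin(yaw)],[np.sin(yaw),np.cos(yaw)]])
print((P-[.5335,.1338])@A)
pt=env.camera_params('top')
Q=np.array([[.6082,.1942],[.597,.0644],[.5294,.0664],[.5397,.1976]]);print((Q-[.5335,.1338])@A)
# top camera guide tops
for q in [(77,167),(151,174),(223,180),(296,187)]:
    print((ray(pt,np.array(q)/5+[145-.4,178-.4],.012)[:2]-[.5335,.1338])@A)
```

```text
[[0.5303 0.0686]
 [0.5405 0.1982]
 [0.6058 0.1946]
 [0.5949 0.0629]] [0.1299 0.0654 0.1322 0.0649]
[[ 0.0018 -0.0652]
 [ 0.002   0.0647]
 [ 0.0674  0.0662]
 [ 0.0667 -0.066 ]]
[[ 0.0698  0.066 ]
 [ 0.0687 -0.0643]
 [ 0.0011 -0.0675]
 [ 0.0013  0.0641]]
[-0.0132  0.061 ]
[-0.0134  0.02  ]
[-0.0131 -0.0197]
[-0.0133 -0.06  ]
```

>>> {"method": "step_arm", "body": {
  "series": [
    {"tx": -0.002,"ty": -0.0364,"tz": -0.002,"rx": 0,"ry": 0,"rz": 0},
    {"tx": -0.002,"ty": -0.0364,"tz": -0.002,"rx": 0,"ry": 0,"rz": 0},
    {"tx": -0.002,"ty": -0.0364,"tz": -0.002,"rx": 0,"ry": 0,"rz": 0},
    {"tx": -0.002,"ty": -0.0364,"tz": -0.002,"rx": 0,"ry": 0,"rz": 0},
    {"tx": -0.002,"ty": -0.0364,"tz": -0.002,"rx": 0,"ry": 0,"rz": 0},
    {"tx": -0.002,"ty": -0.0364,"tz": -0.002,"rx": 0,"ry": 0,"rz": 0},
    {"tx": -0.002,"ty": -0.0364,"tz": -0.002,"rx": 0,"ry": 0,"rz": 0},
    {"tx": -0.002,"ty": -0.0364,"tz": -0.002,"rx": 0,"ry": 0,"rz": 0},
    {"tx": -0.002,"ty": -0.0364,"tz": -0.002,"rx": 0,"ry": 0,"rz": 0},
    {"tx": -0.002,"ty": -0.0364,"tz": -0.002,"rx": 0,"ry": 0,"rz": 0},
    {"tx": 0,"ty": 0,"tz": 0,"rx": 0,"ry": 0,"rz": 0},
    {"tx": 0,"ty": 0,"tz": 0,"rx": 0,"ry": 0,"rz": 0}
  ]
}}

```text
t: 2.7
ee_pos: [0.4413, -0.2254, 0.1714]
orientation: [[-1.0, 0.003, 0.002], [0.003, 1.0, -0.001], [-0.002, -0.001, -1.0]]
force: [0.1, 0.8, -0.7]
width: 0.0851
grasp_force: 0.0
```

>>> {"method": "step_arm", "body": {
  "series": [
    {"tx": 0,"ty": 0,"tz": 0,"rx": 0,"ry": 0,"rz": 0},
    {"tx": 0,"ty": 0,"tz": 0,"rx": 0,"ry": 0,"rz": 0}
  ]
}}

```text
t: 2.87
ee_pos: [0.442, -0.222, 0.1708]
orientation: [[-1.0, -0.003, 0.001], [-0.003, 1.0, 0.001], [-0.001, 0.001, -1.0]]
force: [-0.3, 0.2, -0.2]
width: 0.0853
grasp_force: 0.0
```

Run:
```python
from h import *
import pickle
np.set_printoptions(precision=4,suppress=True)
s=env.sense();im=env.camera('wrist')[:,:,::-1].copy();print(s['t'],s['ee_pos'],s['joint_positions'])
p=env.camera_params('wrist');pickle.dump((s,p),open('w3.pkl','wb'));cv2.imwrite('pics/w3.png',im)
cv2.imwrite('pics/w3z.png',cv2.resize(im[170:290,180:340],None,fx=5,fy=5,interpolation=cv2.INTER_CUBIC))
```

```text
2.8667 [ 0.442  -0.222   0.1708] [-0.2688  0.1882  0.7569  1.8615 -0.1426  1.1458  2.1117]
```

View pics/w3z.png

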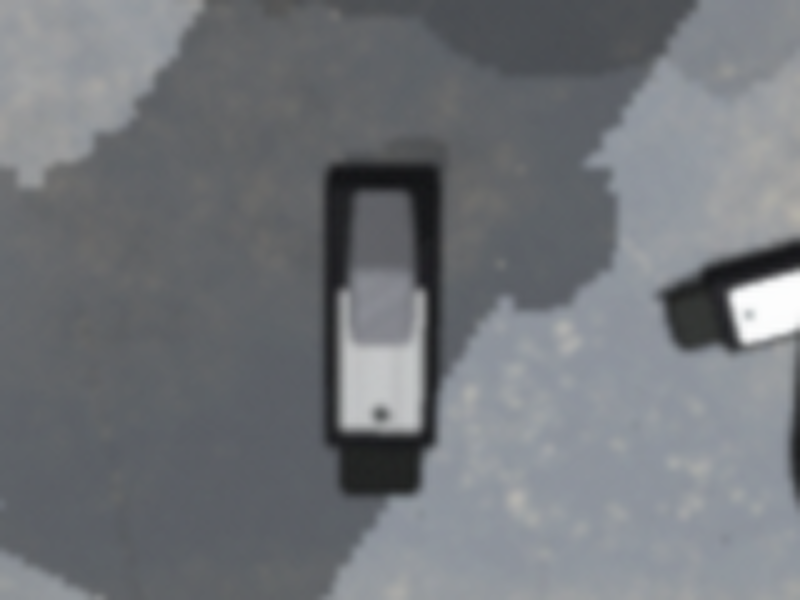

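The cartridge is sharp in view: block rear edge at crop row 165, block front at 443, nose front at 493, and tab top from (352,268) to (420,343). It is nearly parallel to world x.

Run:
```python
from h import *
import pickle
np.set_printoptions(precision=4,suppress=True)
s,p=pickle.load(open('w3.pkl','rb'));R,t=wristRt(p,s)
for n,q,z in [('rearL',(326,165),.018),('rearR',(441,165),.018),('frL',(331,443),.018),('frR',(434,443),.018),('nose',(380,493),.006),('tab1',(352,268),.063),('tab2',(414,268),.063),('tab3',(346,343),.063),('tab4',(420,343),.063)]:
    print(n,ray(p,np.array(q)/5+[180-.4,170-.4],z,R,t)[:2])
```

```text
rearL [ 0.4659 -0.2343]
rearR [ 0.4658 -0.2096]
frL [ 0.5323 -0.2337]
frR [ 0.5322 -0.2102]
nose [ 0.5523 -0.2225]
tab1 [ 0.4712 -0.2276]
tab2 [ 0.4712 -0.2163]
tab3 [ 0.4862 -0.2288]
tab4 [ 0.4862 -0.215 ]
```

>>> {"method": "step_arm", "body": {
  "series": [
    {"tx": 0.0092,"ty": 0,"tz": -0.02,"rx": 0,"ry": 0,"rz": 0},
    {"tx": 0.0092,"ty": 0,"tz": -0.02,"rx": 0,"ry": 0,"rz": 0},
    {"tx": 0.0092,"ty": 0,"tz": -0.02,"rx": 0,"ry": 0,"rz": 0},
    {"tx": 0.0094,"ty": 0,"tz": -0.02,"rx": 0,"ry": 0,"rz": 0},
    {"tx": 0,"ty": 0,"tz": -0.02,"rx": 0,"ry": 0,"rz": 0},
    {"tx": 0,"ty": 0,"tz": -0.02,"rx": 0,"ry": 0,"rz": 0},
    {"tx": 0,"ty": 0,"tz": 0,"rx": 0,"ry": 0,"rz": 0},
    {"tx": 0,"ty": 0,"tz": 0,"rx": 0,"ry": 0,"rz": 0},
    {"tx": 0,"ty": 0,"tz": 0,"rx": 0,"ry": 0,"rz": 0}
  ],
  "jaw": 0.045,
  "squeeze": 60
}}

```text
t: 3.67
ee_pos: [0.4787, -0.2234, 0.0514]
orientation: [[-1.0, -0.001, 0.001], [-0.001, 1.0, -0.0], [-0.001, -0.0, -1.0]]
force: [0.6, -0.8, 0.2]
width: 0.0446
grasp_force: 0.0
```

>>> {"method": "step_arm", "body": {
  "series": [
    {"tx": 0,"ty": 0,"tz": 0,"rx": 0,"ry": 0,"rz": 0},
    {"tx": 0,"ty": 0,"tz": 0,"rx": 0,"ry": 0,"rz": 0},
    {"tx": 0,"ty": 0,"tz": 0,"rx": 0,"ry": 0,"rz": 0},
    {"tx": 0,"ty": 0,"tz": 0,"rx": 0,"ry": 0,"rz": 0},
    {"tx": 0,"ty": 0,"tz": 0,"rx": 0,"ry": 0,"rz": 0},
    {"tx": 0,"ty": 0,"tz": 0,"rx": 0,"ry": 0,"rz": 0},
    {"tx": 0,"ty": 0,"tz": 0,"rx": 0,"ry": 0,"rz": 0},
    {"tx": 0,"ty": 0,"tz": 0,"rx": 0,"ry": 0,"rz": 0}
  ],
  "jaw": 0.0
}}

```text
t: 4.33
ee_pos: [0.4787, -0.2238, 0.0514]
orientation: [[-1.0, 0.0, 0.002], [0.0, 1.0, 0.0], [-0.002, 0.0, -1.0]]
force: [-1.9, 1.3, 6.4]
width: 0.0109
grasp_force: 58.7
```

>>> {"method": "step_arm", "body": {
  "series": [
    {"tx": 0,"ty": 0,"tz": 0.005,"rx": 0,"ry": 0,"rz": 0},
    {"tx": 0,"ty": 0,"tz": 0.015,"rx": 0,"ry": 0,"rz": 0},
    {"tx": 0,"ty": 0,"tz": 0.02,"rx": 0,"ry": 0,"rz": 0},
    {"tx": 0,"ty": 0,"tz": 0.02,"rx": 0,"ry": 0,"rz": 0},
    {"tx": 0,"ty": 0,"tz": 0.01,"rx": 0,"ry": 0,"rz": 0},
    {"tx": 0,"ty": 0,"tz": 0,"rx": 0,"ry": 0,"rz": 0},
    {"tx": 0,"ty": 0,"tz": 0,"rx": 0,"ry": 0,"rz": 0}
  ]
}}

```text
t: 4.92
ee_pos: [0.4781, -0.2236, 0.1203]
orientation: [[-1.0, 0.0, 0.001], [0.0, 1.0, 0.0], [-0.001, 0.0, -1.0]]
force: [-0.6, -0.2, -2.4]
width: 0.0111
grasp_force: 58.4
```

>>> {"method": "step_arm", "body": {
  "series": [
    {"tx": -0.0025,"ty": 0.01,"tz": 0,"rx": 0,"ry": 0,"rz": -0.37},
    {"tx": -0.0025,"ty": 0.022,"tz": 0,"rx": 0,"ry": 0,"rz": -0.37},
    {"tx": -0.0025,"ty": 0.034,"tz": 0,"rx": 0,"ry": 0,"rz": -0.37},
    {"tx": -0.0025,"ty": 0.034,"tz": 0,"rx": 0,"ry": 0,"rz": -0.37},
    {"tx": -0.0025,"ty": 0.034,"tz": 0,"rx": 0,"ry": 0,"rz": -0.37},
    {"tx": -0.0025,"ty": 0.034,"tz": 0,"rx": 0,"ry": 0,"rz": -0.37},
    {"tx": -0.0025,"ty": 0.034,"tz": 0,"rx": 0,"ry": 0,"rz": -0.37},
    {"tx": -0.0025,"ty": 0.034,"tz": 0,"rx": 0,"ry": 0,"rz": -0.37},
    {"tx": -0.0025,"ty": 0.034,"tz": 0,"rx": 0,"ry": 0,"rz": -0.37},
    {"tx": -0.0025,"ty": 0.03,"tz": 0,"rx": 0,"ry": 0,"rz": -0.37},
    {"tx": 0,"ty": 0.016,"tz": 0,"rx": 0,"ry": 0,"rz": -0.37},
    {"tx": 0,"ty": 0.007,"tz": 0,"rx": 0,"ry": 0,"rz": -0.37}
  ]
}}

```text
t: 5.92
ee_pos: [0.4515, 0.1024, 0.1189]
orientation: [[-0.997, 0.073, -0.002], [0.073, 0.997, -0.0], [0.002, -0.0, -1.0]]
force: [-0.7, 0.5, -1.6]
width: 0.0114
grasp_force: 58.6
```

>>> {"method": "step_arm", "body": {
  "series": [
    {"tx": 0,"ty": 0,"tz": 0,"rx": 0,"ry": 0,"rz": 0},
    {"tx": 0,"ty": 0,"tz": 0,"rx": 0,"ry": 0,"rz": 0},
    {"tx": 0,"ty": 0,"tz": 0,"rx": 0,"ry": 0,"rz": 0}
  ]
}}

```text
t: 6.17
ee_pos: [0.4529, 0.0973, 0.1198]
orientation: [[-0.997, 0.08, -0.001], [0.08, 0.997, -0.001], [0.001, -0.001, -1.0]]
force: [-0.0, -0.5, -1.6]
width: 0.011
grasp_force: 58.6
```

Run:
```python
from h import *
import pickle
np.set_printoptions(precision=4,suppress=True)
s=env.sense();im=env.camera('wrist')[:,:,::-1].copy();print(s['t'],s['ee_pos'],np.array(s['orientation']),s['force'])
p=env.camera_params('wrist');pickle.dump((s,p),open('w4.pkl','wb'));cv2.imwrite('pics/w4.png',im)
b=env.camera('scene')[:,:,::-1];b=cv2.resize(b[150:250,150:270],None,fx=3.3,fy=3.3,interpolation=cv2.INTER_CUBIC)
a=cv2.resize(im[180:344,160:352],None,fx=2.1,fy=2.1,interpolation=cv2.INTER_CUBIC)
H=max(a.shape[0],b.shape[0]);o=np.zeros((H,a.shape[1]+b.shape[1],3),np.uint8);o[:a.shape[0],:a.shape[1]]=a;o[:b.shape[0],a.shape[1]:]=b;print(a.shape,b.shape)
cv2.imwrite('pics/w4z.png',o)
```

```text
6.1667 [0.4529 0.0973 0.1198] [[-0.9968  0.0803 -0.0007]
 [ 0.0803  0.9968 -0.001 ]
 [ 0.0007 -0.0011 -1.    ]] [-0.0118 -0.4787 -1.6248]
(344, 403, 3) (330, 396, 3)
```

View pics/w4z.png

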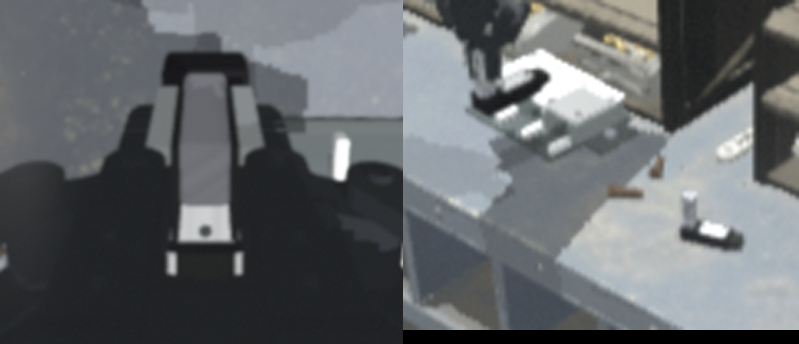

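The cartridge hangs straight in the jaws. At left, the two bright guides show equally on both sides of the nose, at (172,262) and (240,262). The scene view shows it in front of the right lane. I'll lower it, with a small sideways correction.

>>> {"method": "step_arm", "body": {
  "series": [
    {"tx": 0,"ty": 0.002,"tz": -0.01,"rx": 0,"ry": 0,"rz": 0.15},
    {"tx": 0,"ty": 0,"tz": -0.015,"rx": 0,"ry": 0,"rz": 0},
    {"tx": 0,"ty": 0,"tz": -0.015,"rx": 0,"ry": 0,"rz": 0},
    {"tx": 0,"ty": 0,"tz": -0.01,"rx": 0,"ry": 0,"rz": 0},
    {"tx": 0,"ty": 0,"tz": -0.008,"rx": 0,"ry": 0,"rz": 0},
    {"tx": 0,"ty": 0,"tz": 0,"rx": 0,"ry": 0,"rz": 0},
    {"tx": 0,"ty": 0,"tz": 0,"rx": 0,"ry": 0,"rz": 0},
    {"tx": 0,"ty": 0,"tz": 0,"rx": 0,"ry": 0,"rz": 0},
    {"tx": 0,"ty": 0,"tz": 0,"rx": 0,"ry": 0,"rz": 0},
    {"tx": 0,"ty": 0,"tz": 0,"rx": 0,"ry": 0,"rz": 0}
  ]
}}

```text
t: 7.1
ee_pos: [0.4535, 0.1014, 0.0629]
orientation: [[-0.997, 0.075, 0.001], [0.075, 0.997, 0.001], [-0.001, 0.001, -1.0]]
force: [-0.2, 0.2, -1.4]
width: 0.011
grasp_force: 58.7
```

```bash
cat >> h.py <<'E'
O=np.array([.5335,.1338]);_y=np.deg2rad(-4.43);A=np.array([[np.cos(_y),-np.sin(_y)],[np.sin(_y),np.cos(_y)]])
def st():
    s=env.sense();R=np.array(s['orientation']);e=np.array(s['ee_pos'])
    print('t',round(s['t'],2),'TCPmag',np.round((e[:2]-O)@A*1e3,1),'z',round(e[2]*1e3,1),'yaw',round(np.degrees(np.arctan2(-R[0,1],R[1,1])),2),'nose mag x',round(((e[:2]-O)@A)[0]*1e3+69,1),'Fmag',np.round(np.array(s['force'])[:2]@A,1),np.round(s['force'][2],1),'tiltz',np.round(R[:,2],3),'M',np.round(s['torque'],2))
E
python3 -c "
from h import *
st()"
```

```text
t 7.1 TCPmag [-77.3 -38.5] z 62.9 yaw -4.32 nose mag x -8.3 Fmag [-0.2  0.2] -1.4 tiltz [ 0.001  0.001 -1.   ] M [0.04 0.07 0.05]
```

>>> {"method": "step_arm", "body": {
  "series": [
    {"tx": 0,"ty": -0.0013,"tz": -0.003,"rx": 0,"ry": 0,"rz": -0.1},
    {"tx": 0,"ty": 0,"tz": -0.003,"rx": 0,"ry": 0,"rz": 0},
    {"tx": 0,"ty": 0,"tz": 0,"rx": 0,"ry": 0,"rz": 0},
    {"tx": 0.002,"ty": -0.00015,"tz": 0,"rx": 0,"ry": 0,"rz": 0},
    {"tx": 0.002,"ty": -0.00015,"tz": 0,"rx": 0,"ry": 0,"rz": 0},
    {"tx": 0.002,"ty": -0.00015,"tz": 0,"rx": 0,"ry": 0,"rz": 0},
    {"tx": 0.002,"ty": -0.00015,"tz": 0,"rx": 0,"ry": 0,"rz": 0},
    {"tx": 0.002,"ty": -0.00015,"tz": 0,"rx": 0,"ry": 0,"rz": 0},
    {"tx": 0.002,"ty": -0.00015,"tz": 0,"rx": 0,"ry": 0,"rz": 0},
    {"tx": 0,"ty": 0,"tz": 0,"rx": 0,"ry": 0,"rz": 0},
    {"tx": 0,"ty": 0,"tz": 0,"rx": 0,"ry": 0,"rz": 0}
  ]
}}

```text
t: 8.02
ee_pos: [0.4651, 0.099, 0.0563]
orientation: [[-0.997, 0.077, -0.0], [0.077, 0.997, -0.0], [0.0, -0.0, -1.0]]
force: [-0.4, 0.6, -2.3]
width: 0.011
grasp_force: 58.7
```

```bash
python3 -c "
from h import *
st()"
```

```text
t 8.02 TCPmag [-65.5 -40. ] z 56.3 yaw -4.43 nose mag x 3.5 Fmag [-0.5  0.6] -2.3 tiltz [-0. -0. -1.] M [0.   0.02 0.02]
```

>>> {"method": "step_arm", "body": {
  "series": [
    {"tx": 0.002,"ty": -0.00015,"tz": 0,"rx": 0,"ry": 0,"rz": 0},
    {"tx": 0.002,"ty": -0.00015,"tz": 0,"rx": 0,"ry": 0,"rz": 0},
    {"tx": 0.002,"ty": -0.00016,"tz": 0,"rx": 0,"ry": 0,"rz": 0},
    {"tx": 0.002,"ty": -0.00016,"tz": 0,"rx": 0,"ry": 0,"rz": 0},
    {"tx": 0.002,"ty": -0.00016,"tz": 0,"rx": 0,"ry": 0,"rz": 0},
    {"tx": 0.001,"ty": -0.0001,"tz": 0,"rx": 0,"ry": 0,"rz": 0},
    {"tx": 0.001,"ty": -0.0001,"tz": 0,"rx": 0,"ry": 0,"rz": 0},
    {"tx": 0.001,"ty": -0.0001,"tz": 0,"rx": 0,"ry": 0,"rz": 0},
    {"tx": 0.001,"ty": -0.0001,"tz": 0,"rx": 0,"ry": 0,"rz": 0},
    {"tx": 0.001,"ty": -0.0001,"tz": 0,"rx": 0,"ry": 0,"rz": 0},
    {"tx": 0,"ty": 0,"tz": 0,"rx": 0,"ry": 0,"rz": 0}
  ]
}}

```text
t: 8.93
ee_pos: [0.4801, 0.0977, 0.0563]
orientation: [[-0.997, 0.077, 0.0], [0.077, 0.997, -0.0], [-0.0, -0.0, -1.0]]
force: [0.2, -0.1, -0.8]
width: 0.0114
grasp_force: 58.7
```

```bash
python3 -c "
from h import *
st()"
```

```text
t 8.93 TCPmag [-50.4 -40.1] z 56.3 yaw -4.42 nose mag x 18.6 Fmag [ 0.3 -0.1] -0.8 tiltz [ 0. -0. -1.] M [-0.02  0.07  0.  ]
```

Smooth entry with no sideways force. Next I'll go to nose x≈29, then feel onward.

>>> {"method": "step_arm", "body": {
  "series": [
    {"tx": 0.001,"ty": -0.0001,"tz": 0,"rx": 0,"ry": 0,"rz": 0},
    {"tx": 0.001,"ty": -0.0001,"tz": 0,"rx": 0,"ry": 0,"rz": 0},
    {"tx": 0.001,"ty": -0.0001,"tz": 0,"rx": 0,"ry": 0,"rz": 0},
    {"tx": 0.001,"ty": 0,"tz": 0,"rx": 0,"ry": 0,"rz": 0},
    {"tx": 0.001,"ty": -0.0001,"tz": 0,"rx": 0,"ry": 0,"rz": 0},
    {"tx": 0.001,"ty": -0.0001,"tz": 0,"rx": 0,"ry": 0,"rz": 0},
    {"tx": 0.001,"ty": -0.0001,"tz": 0,"rx": 0,"ry": 0,"rz": 0},
    {"tx": 0.001,"ty": 0,"tz": 0,"rx": 0,"ry": 0,"rz": 0},
    {"tx": 0.001,"ty": -0.0001,"tz": 0,"rx": 0,"ry": 0,"rz": 0},
    {"tx": 0.001,"ty": -0.0001,"tz": 0,"rx": 0,"ry": 0,"rz": 0},
    {"tx": 0,"ty": 0,"tz": 0,"rx": 0,"ry": 0,"rz": 0},
    {"tx": 0,"ty": 0,"tz": 0,"rx": 0,"ry": 0,"rz": 0}
  ]
}}

```text
t: 9.93
ee_pos: [0.49, 0.0969, 0.0563]
orientation: [[-0.997, 0.077, -0.0], [0.077, 0.997, -0.0], [0.0, -0.0, -1.0]]
force: [0.0, -0.2, -1.7]
width: 0.011
grasp_force: 58.7
```

```bash
python3 -c "
from h import *
st()"
```

```text
t 9.93 TCPmag [-40.5 -40.1] z 56.3 yaw -4.43 nose mag x 28.5 Fmag [ 0.  -0.2] -1.7 tiltz [-0. -0. -1.] M [-0.03  0.03  0.02]
```

>>> {"method": "step_arm", "body": {
  "series": [
    {"tx": 0.001,"ty": -0.0001,"tz": 0,"rx": 0,"ry": 0,"rz": 0},
    {"tx": 0.001,"ty": -0.0001,"tz": 0,"rx": 0,"ry": 0,"rz": 0},
    {"tx": 0.001,"ty": -0.0001,"tz": 0,"rx": 0,"ry": 0,"rz": 0},
    {"tx": 0,"ty": 0,"tz": 0,"rx": 0,"ry": 0,"rz": 0},
    {"tx": 0,"ty": 0,"tz": 0,"rx": 0,"ry": 0,"rz": 0}
  ]
}}

```text
t: 10.35
ee_pos: [0.493, 0.0966, 0.0563]
orientation: [[-0.997, 0.077, -0.0], [0.077, 0.997, -0.0], [0.0, -0.0, -1.0]]
force: [0.8, -0.6, -0.9]
width: 0.0109
grasp_force: 58.7
```

```bash
python3 -c "
from h import *
st()"
```

```text
t 10.35 TCPmag [-37.5 -40.2] z 56.3 yaw -4.42 nose mag x 31.5 Fmag [ 0.9 -0.6] -0.9 tiltz [-0. -0. -1.] M [-0.01  0.02  0.02]
```

>>> {"method": "step_arm", "body": {
  "series": [
    {"tx": 0.001,"ty": -0.0001,"tz": 0,"rx": 0,"ry": 0,"rz": 0},
    {"tx": 0.001,"ty": 0,"tz": 0,"rx": 0,"ry": 0,"rz": 0},
    {"tx": 0,"ty": 0,"tz": 0,"rx": 0,"ry": 0,"rz": 0},
    {"tx": 0,"ty": 0,"tz": 0,"rx": 0,"ry": 0,"rz": 0}
  ]
}}

```text
t: 10.68
ee_pos: [0.4948, 0.0966, 0.0562]
orientation: [[-0.997, 0.077, -0.0], [0.077, 0.997, -0.0], [0.0, -0.0, -1.0]]
force: [-1.7, -0.0, -1.3]
width: 0.0108
grasp_force: 58.7
```

>>> {"method": "step_arm", "body": {
  "series": [
    {"tx": 0.001,"ty": -0.0001,"tz": 0,"rx": 0,"ry": 0,"rz": 0},
    {"tx": 0.0005,"ty": 0,"tz": 0,"rx": 0,"ry": 0,"rz": 0},
    {"tx": 0,"ty": 0,"tz": 0,"rx": 0,"ry": 0,"rz": 0},
    {"tx": 0,"ty": 0,"tz": 0,"rx": 0,"ry": 0,"rz": 0}
  ]
}}

```text
t: 11.02
ee_pos: [0.4961, 0.0965, 0.0561]
orientation: [[-0.997, 0.077, -0.001], [0.077, 0.997, -0.0], [0.001, -0.0, -1.0]]
force: [-3.5, -0.2, 0.1]
width: 0.011
grasp_force: 58.8
```

>>> {"method": "step_arm", "body": {
  "series": [
    {"tx": 0.001,"ty": -0.0001,"tz": 0,"rx": 0,"ry": 0,"rz": 0},
    {"tx": 0,"ty": 0,"tz": 0,"rx": 0,"ry": 0,"rz": 0},
    {"tx": 0,"ty": 0,"tz": 0,"rx": 0,"ry": 0,"rz": 0}
  ]
}}

```text
t: 11.27
ee_pos: [0.497, 0.0965, 0.0561]
orientation: [[-0.997, 0.077, -0.001], [0.077, 0.997, -0.0], [0.001, -0.0, -1.0]]
force: [-5.2, 0.7, 1.0]
width: 0.0108
grasp_force: 58.9
```

The force rises about 2 N per mm from nose x≈33, so the right bay is blocked. I'll draw back out, lift over the guide and shift to the middle lane.

>>> {"method": "step_arm", "body": {
  "series": [
    {"tx": -0.002,"ty": 0.0001,"tz": 0,"rx": 0,"ry": 0,"rz": 0},
    {"tx": -0.004,"ty": 0.0003,"tz": 0,"rx": 0,"ry": 0,"rz": 0},
    {"tx": -0.004,"ty": 0.0003,"tz": 0,"rx": 0,"ry": 0,"rz": 0},
    {"tx": -0.004,"ty": 0.0003,"tz": 0,"rx": 0,"ry": 0,"rz": 0},
    {"tx": -0.004,"ty": 0.0003,"tz": 0,"rx": 0,"ry": 0,"rz": 0},
    {"tx": -0.004,"ty": 0.0003,"tz": 0,"rx": 0,"ry": 0,"rz": 0},
    {"tx": -0.004,"ty": 0.0003,"tz": 0,"rx": 0,"ry": 0,"rz": 0},
    {"tx": -0.004,"ty": 0.0003,"tz": 0,"rx": 0,"ry": 0,"rz": 0},
    {"tx": -0.004,"ty": 0.0003,"tz": 0,"rx": 0,"ry": 0,"rz": 0},
    {"tx": -0.004,"ty": 0.0003,"tz": 0,"rx": 0,"ry": 0,"rz": 0},
    {"tx": -0.004,"ty": 0.0003,"tz": 0,"rx": 0,"ry": 0,"rz": 0},
    {"tx": -0.002,"ty": 0.0002,"tz": 0,"rx": 0,"ry": 0,"rz": 0}
  ]
}}

```text
t: 12.27
ee_pos: [0.4528, 0.0998, 0.0562]
orientation: [[-0.997, 0.077, -0.0], [0.077, 0.997, 0.0], [0.0, -0.0, -1.0]]
force: [0.6, -0.3, -1.5]
width: 0.0109
grasp_force: 58.6
```

>>> {"method": "step_arm", "body": {
  "series": [
    {"tx": 0,"ty": 0,"tz": 0,"rx": 0,"ry": 0,"rz": 0},
    {"tx": 0,"ty": 0,"tz": 0.01,"rx": 0,"ry": 0,"rz": 0},
    {"tx": 0,"ty": 0,"tz": 0.01,"rx": 0,"ry": 0,"rz": 0},
    {"tx": 0,"ty": 0,"tz": 0,"rx": 0,"ry": 0,"rz": 0},
    {"tx": 0.0006,"ty": 0.008,"tz": 0,"rx": 0,"ry": 0,"rz": 0},
    {"tx": 0.0006,"ty": 0.008,"tz": 0,"rx": 0,"ry": 0,"rz": 0},
    {"tx": 0.0006,"ty": 0.008,"tz": 0,"rx": 0,"ry": 0,"rz": 0},
    {"tx": 0.0006,"ty": 0.008,"tz": 0,"rx": 0,"ry": 0,"rz": 0},
    {"tx": 0.0006,"ty": 0.008,"tz": 0,"rx": 0,"ry": 0,"rz": 0},
    {"tx": 0,"ty": 0,"tz": 0,"rx": 0,"ry": 0,"rz": 0},
    {"tx": 0,"ty": 0,"tz": 0,"rx": 0,"ry": 0,"rz": 0},
    {"tx": 0,"ty": 0,"tz": 0,"rx": 0,"ry": 0,"rz": 0}
  ]
}}

```text
t: 13.27
ee_pos: [0.4564, 0.1394, 0.0761]
orientation: [[-0.997, 0.077, -0.0], [0.077, 0.997, -0.001], [0.0, -0.001, -1.0]]
force: [0.1, -0.1, -1.0]
width: 0.0112
grasp_force: 58.6
```

```bash
python3 -c "
from h import *
st()"
```

```text
t 13.27 TCPmag [-77.3  -0.4] z 76.1 yaw -4.42 nose mag x -8.3 Fmag [ 0.1 -0.1] -1.0 tiltz [-0.    -0.001 -1.   ] M [-0.03  0.04 -0.  ]
```

>>> {"method": "step_arm", "body": {
  "series": [
    {"tx": 0,"ty": 0.0003,"tz": -0.01,"rx": 0,"ry": 0,"rz": 0},
    {"tx": 0,"ty": 0,"tz": -0.007,"rx": 0,"ry": 0,"rz": 0},
    {"tx": 0,"ty": 0,"tz": -0.003,"rx": 0,"ry": 0,"rz": 0},
    {"tx": 0,"ty": 0,"tz": 0,"rx": 0,"ry": 0,"rz": 0},
    {"tx": 0.002,"ty": -0.00015,"tz": 0,"rx": 0,"ry": 0,"rz": 0},
    {"tx": 0.002,"ty": -0.00015,"tz": 0,"rx": 0,"ry": 0,"rz": 0},
    {"tx": 0.002,"ty": -0.00016,"tz": 0,"rx": 0,"ry": 0,"rz": 0},
    {"tx": 0.002,"ty": -0.00016,"tz": 0,"rx": 0,"ry": 0,"rz": 0},
    {"tx": 0.002,"ty": -0.00016,"tz": 0,"rx": 0,"ry": 0,"rz": 0},
    {"tx": 0.002,"ty": -0.00016,"tz": 0,"rx": 0,"ry": 0,"rz": 0},
    {"tx": 0,"ty": 0,"tz": 0,"rx": 0,"ry": 0,"rz": 0},
    {"tx": 0,"ty": 0,"tz": 0,"rx": 0,"ry": 0,"rz": 0}
  ]
}}

```text
t: 14.27
ee_pos: [0.4685, 0.139, 0.0563]
orientation: [[-0.997, 0.077, -0.0], [0.077, 0.997, -0.0], [0.0, -0.0, -1.0]]
force: [0.2, 1.0, -1.3]
width: 0.0111
grasp_force: 58.9
```

```bash
python3 -c "
from h import *
st()"
```

```text
t 14.27 TCPmag [-65.2   0.2] z 56.3 yaw -4.43 nose mag x 3.8 Fmag [0.1 1. ] -1.3 tiltz [-0. -0. -1.] M [0.04 0.   0.04]
```

>>> {"method": "step_arm", "body": {
  "series": [
    {"tx": 0.002,"ty": -0.00015,"tz": 0,"rx": 0,"ry": 0,"rz": 0},
    {"tx": 0.002,"ty": -0.00015,"tz": 0,"rx": 0,"ry": 0,"rz": 0},
    {"tx": 0.002,"ty": -0.00016,"tz": 0,"rx": 0,"ry": 0,"rz": 0},
    {"tx": 0.002,"ty": -0.00016,"tz": 0,"rx": 0,"ry": 0,"rz": 0},
    {"tx": 0.002,"ty": -0.00016,"tz": 0,"rx": 0,"ry": 0,"rz": 0},
    {"tx": 0.001,"ty": -0.0001,"tz": 0,"rx": 0,"ry": 0,"rz": 0},
    {"tx": 0.001,"ty": -0.0001,"tz": 0,"rx": 0,"ry": 0,"rz": 0},
    {"tx": 0.001,"ty": -0.0001,"tz": 0,"rx": 0,"ry": 0,"rz": 0},
    {"tx": 0.001,"ty": -0.0001,"tz": 0,"rx": 0,"ry": 0,"rz": 0},
    {"tx": 0.001,"ty": -0.0001,"tz": 0,"rx": 0,"ry": 0,"rz": 0},
    {"tx": 0,"ty": 0,"tz": 0,"rx": 0,"ry": 0,"rz": 0}
  ]
}}

```text
t: 15.18
ee_pos: [0.4836, 0.1377, 0.0563]
orientation: [[-0.997, 0.077, 0.0], [0.077, 0.997, -0.0], [-0.0, -0.0, -1.0]]
force: [-0.3, -0.7, -1.2]
width: 0.0113
grasp_force: 58.9
```

```bash
python3 -c "
from h import *
st()"
```

```text
t 15.18 TCPmag [-50.    0.1] z 56.3 yaw -4.42 nose mag x 19.0 Fmag [-0.3 -0.7] -1.2 tiltz [ 0. -0. -1.] M [-0.    0.04  0.01]
```

>>> {"method": "step_arm", "body": {
  "series": [
    {"tx": 0.001,"ty": -0.0001,"tz": 0,"rx": 0,"ry": 0,"rz": 0},
    {"tx": 0.001,"ty": -0.0001,"tz": 0,"rx": 0,"ry": 0,"rz": 0},
    {"tx": 0.001,"ty": -0.0001,"tz": 0,"rx": 0,"ry": 0,"rz": 0},
    {"tx": 0.001,"ty": 0,"tz": 0,"rx": 0,"ry": 0,"rz": 0},
    {"tx": 0.001,"ty": -0.0001,"tz": 0,"rx": 0,"ry": 0,"rz": 0},
    {"tx": 0.001,"ty": -0.0001,"tz": 0,"rx": 0,"ry": 0,"rz": 0},
    {"tx": 0.001,"ty": -0.0001,"tz": 0,"rx": 0,"ry": 0,"rz": 0},
    {"tx": 0.001,"ty": 0,"tz": 0,"rx": 0,"ry": 0,"rz": 0},
    {"tx": 0.001,"ty": -0.0001,"tz": 0,"rx": 0,"ry": 0,"rz": 0},
    {"tx": 0.001,"ty": -0.0001,"tz": 0,"rx": 0,"ry": 0,"rz": 0},
    {"tx": 0.001,"ty": -0.0001,"tz": 0,"rx": 0,"ry": 0,"rz": 0},
    {"tx": 0.001,"ty": -0.0001,"tz": 0,"rx": 0,"ry": 0,"rz": 0}
  ]
}}

```text
t: 16.18
ee_pos: [0.4956, 0.1368, 0.0563]
orientation: [[-0.997, 0.077, -0.0], [0.077, 0.997, -0.0], [0.0, -0.0, -1.0]]
force: [-1.3, 0.7, -1.1]
width: 0.0117
grasp_force: 58.9
```

>>> {"method": "step_arm", "body": {
  "series": [
    {"tx": 0.001,"ty": -0.0001,"tz": 0,"rx": 0,"ry": 0,"rz": 0},
    {"tx": 0.001,"ty": 0,"tz": 0,"rx": 0,"ry": 0,"rz": 0},
    {"tx": 0,"ty": 0,"tz": 0,"rx": 0,"ry": 0,"rz": 0},
    {"tx": 0,"ty": 0,"tz": 0,"rx": 0,"ry": 0,"rz": 0}
  ]
}}

```text
t: 16.52
ee_pos: [0.4975, 0.1366, 0.0563]
orientation: [[-0.997, 0.077, -0.0], [0.077, 0.997, -0.0], [0.0, -0.0, -1.0]]
force: [-0.2, 0.2, -1.6]
width: 0.0113
grasp_force: 58.9
```

>>> {"method": "step_arm", "body": {
  "series": [
    {"tx": 0.001,"ty": -0.0001,"tz": 0,"rx": 0,"ry": 0,"rz": 0},
    {"tx": 0.0005,"ty": 0,"tz": 0,"rx": 0,"ry": 0,"rz": 0},
    {"tx": 0,"ty": 0,"tz": 0,"rx": 0,"ry": 0,"rz": 0},
    {"tx": 0,"ty": 0,"tz": 0,"rx": 0,"ry": 0,"rz": 0}
  ]
}}

```text
t: 16.85
ee_pos: [0.4986, 0.1366, 0.0562]
orientation: [[-0.997, 0.077, -0.001], [0.077, 0.997, -0.0], [0.001, -0.0, -1.0]]
force: [-0.9, 0.5, 0.3]
width: 0.0111
grasp_force: 58.9
```

```bash
python3 -c "
from h import *
st()"
```

```text
t 16.85 TCPmag [-35.    0.1] z 56.2 yaw -4.42 nose mag x 34.0 Fmag [-1.   0.4] 0.3 tiltz [-0.001 -0.    -1.   ] M [ 0.01  0.48 -0.05]
```

>>> {"method": "step_arm", "body": {
  "series": [
    {"tx": 0.001,"ty": -0.0001,"tz": 0,"rx": 0,"ry": 0,"rz": 0},
    {"tx": 0.0005,"ty": 0,"tz": 0,"rx": 0,"ry": 0,"rz": 0},
    {"tx": 0,"ty": 0,"tz": 0,"rx": 0,"ry": 0,"rz": 0},
    {"tx": 0,"ty": 0,"tz": 0,"rx": 0,"ry": 0,"rz": 0}
  ]
}}

```text
t: 17.18
ee_pos: [0.5, 0.1365, 0.0561]
orientation: [[-0.997, 0.077, -0.001], [0.077, 0.997, -0.0], [0.001, -0.0, -1.0]]
force: [-4.4, 1.2, -0.0]
width: 0.0115
grasp_force: 59.0
```

```bash
python3 -c "
from h import *
st()"
```

```text
t 17.18 TCPmag [-33.6   0.1] z 56.1 yaw -4.41 nose mag x 35.4 Fmag [-4.5  0.9] -0.0 tiltz [-0.001 -0.    -1.   ] M [0.12 1.07 0.04]
```

The middle bay shows the same contact: 4.5 N at nose x≈35, rising about 2 N per mm. It is blocked too, so I'll withdraw and move to the left bay.

>>> {"method": "step_arm", "body": {
  "series": [
    {"tx": -0.002,"ty": 0.0001,"tz": 0,"rx": 0,"ry": 0,"rz": 0},
    {"tx": -0.004,"ty": 0.0003,"tz": 0,"rx": 0,"ry": 0,"rz": 0},
    {"tx": -0.004,"ty": 0.0003,"tz": 0,"rx": 0,"ry": 0,"rz": 0},
    {"tx": -0.004,"ty": 0.0003,"tz": 0,"rx": 0,"ry": 0,"rz": 0},
    {"tx": -0.004,"ty": 0.0003,"tz": 0,"rx": 0,"ry": 0,"rz": 0},
    {"tx": -0.004,"ty": 0.0003,"tz": 0,"rx": 0,"ry": 0,"rz": 0},
    {"tx": -0.004,"ty": 0.0003,"tz": 0,"rx": 0,"ry": 0,"rz": 0},
    {"tx": -0.004,"ty": 0.0003,"tz": 0,"rx": 0,"ry": 0,"rz": 0},
    {"tx": -0.004,"ty": 0.0003,"tz": 0,"rx": 0,"ry": 0,"rz": 0},
    {"tx": -0.004,"ty": 0.0003,"tz": 0,"rx": 0,"ry": 0,"rz": 0},
    {"tx": -0.004,"ty": 0.0003,"tz": 0,"rx": 0,"ry": 0,"rz": 0},
    {"tx": -0.002,"ty": 0.0002,"tz": 0,"rx": 0,"ry": 0,"rz": 0}
  ]
}}

```text
t: 18.18
ee_pos: [0.4558, 0.1398, 0.0562]
orientation: [[-0.997, 0.077, -0.0], [0.077, 0.997, 0.0], [0.0, -0.0, -1.0]]
force: [-0.4, 0.4, -2.4]
width: 0.0109
grasp_force: 58.7
```

>>> {"method": "step_arm", "body": {
  "series": [
    {"tx": 0,"ty": 0,"tz": 0,"rx": 0,"ry": 0,"rz": 0},
    {"tx": 0,"ty": 0,"tz": 0.01,"rx": 0,"ry": 0,"rz": 0},
    {"tx": 0,"ty": 0,"tz": 0.01,"rx": 0,"ry": 0,"rz": 0},
    {"tx": 0,"ty": 0,"tz": 0,"rx": 0,"ry": 0,"rz": 0},
    {"tx": 0.0006,"ty": 0.008,"tz": 0,"rx": 0,"ry": 0,"rz": 0},
    {"tx": 0.0006,"ty": 0.008,"tz": 0,"rx": 0,"ry": 0,"rz": 0},
    {"tx": 0.0006,"ty": 0.008,"tz": 0,"rx": 0,"ry": 0,"rz": 0},
    {"tx": 0.0006,"ty": 0.008,"tz": 0,"rx": 0,"ry": 0,"rz": 0},
    {"tx": 0.0006,"ty": 0.008,"tz": 0,"rx": 0,"ry": 0,"rz": 0},
    {"tx": 0,"ty": 0,"tz": 0,"rx": 0,"ry": 0,"rz": 0},
    {"tx": 0,"ty": 0,"tz": 0,"rx": 0,"ry": 0,"rz": 0},
    {"tx": 0,"ty": 0,"tz": 0,"rx": 0,"ry": 0,"rz": 0}
  ]
}}

```text
t: 19.18
ee_pos: [0.4594, 0.1794, 0.0761]
orientation: [[-0.997, 0.077, -0.0], [0.077, 0.997, -0.001], [0.0, -0.001, -1.0]]
force: [0.3, -0.5, -1.6]
width: 0.0109
grasp_force: 58.8
```

```bash
python3 -c "
from h import *
st()"
```

```text
t 19.18 TCPmag [-77.4  39.8] z 76.1 yaw -4.42 nose mag x -8.4 Fmag [ 0.4 -0.5] -1.6 tiltz [-0.    -0.001 -1.   ] M [-0.05  0.09  0.01]
```

>>> {"method": "step_arm", "body": {
  "series": [
    {"tx": 0,"ty": 0.0002,"tz": -0.01,"rx": 0,"ry": 0,"rz": 0},
    {"tx": 0,"ty": 0,"tz": -0.007,"rx": 0,"ry": 0,"rz": 0},
    {"tx": 0,"ty": 0,"tz": -0.003,"rx": 0,"ry": 0,"rz": 0},
    {"tx": 0,"ty": 0,"tz": 0,"rx": 0,"ry": 0,"rz": 0},
    {"tx": 0.002,"ty": -0.00015,"tz": 0,"rx": 0,"ry": 0,"rz": 0},
    {"tx": 0.002,"ty": -0.00015,"tz": 0,"rx": 0,"ry": 0,"rz": 0},
    {"tx": 0.002,"ty": -0.00016,"tz": 0,"rx": 0,"ry": 0,"rz": 0},
    {"tx": 0.002,"ty": -0.00016,"tz": 0,"rx": 0,"ry": 0,"rz": 0},
    {"tx": 0.002,"ty": -0.00016,"tz": 0,"rx": 0,"ry": 0,"rz": 0},
    {"tx": 0.002,"ty": -0.00016,"tz": 0,"rx": 0,"ry": 0,"rz": 0},
    {"tx": 0,"ty": 0,"tz": 0,"rx": 0,"ry": 0,"rz": 0},
    {"tx": 0,"ty": 0,"tz": 0,"rx": 0,"ry": 0,"rz": 0}
  ]
}}

```text
t: 20.18
ee_pos: [0.4716, 0.179, 0.0563]
orientation: [[-0.997, 0.077, -0.0], [0.077, 0.997, -0.0], [0.0, -0.0, -1.0]]
force: [0.1, 0.2, -1.3]
width: 0.0112
grasp_force: 58.8
```

```bash
python3 -c "
from h import *
st()"
```

```text
t 20.18 TCPmag [-65.3  40.2] z 56.3 yaw -4.43 nose mag x 3.7 Fmag [0.1 0.2] -1.3 tiltz [-0. -0. -1.] M [-0.01  0.04  0.03]
```

>>> {"method": "step_arm", "body": {
  "series": [
    {"tx": 0.002,"ty": -0.00015,"tz": 0,"rx": 0,"ry": 0,"rz": 0},
    {"tx": 0.002,"ty": -0.00015,"tz": 0,"rx": 0,"ry": 0,"rz": 0},
    {"tx": 0.002,"ty": -0.00016,"tz": 0,"rx": 0,"ry": 0,"rz": 0},
    {"tx": 0.002,"ty": -0.00016,"tz": 0,"rx": 0,"ry": 0,"rz": 0},
    {"tx": 0.002,"ty": -0.00016,"tz": 0,"rx": 0,"ry": 0,"rz": 0},
    {"tx": 0.001,"ty": -0.0001,"tz": 0,"rx": 0,"ry": 0,"rz": 0},
    {"tx": 0.001,"ty": -0.0001,"tz": 0,"rx": 0,"ry": 0,"rz": 0},
    {"tx": 0.001,"ty": -0.0001,"tz": 0,"rx": 0,"ry": 0,"rz": 0},
    {"tx": 0.001,"ty": -0.0001,"tz": 0,"rx": 0,"ry": 0,"rz": 0},
    {"tx": 0.001,"ty": -0.0001,"tz": 0,"rx": 0,"ry": 0,"rz": 0},
    {"tx": 0,"ty": 0,"tz": 0,"rx": 0,"ry": 0,"rz": 0}
  ]
}}

```text
t: 21.1
ee_pos: [0.4867, 0.1777, 0.0563]
orientation: [[-0.997, 0.077, 0.0], [0.077, 0.997, -0.0], [-0.0, -0.0, -1.0]]
force: [-0.8, 0.6, -1.8]
width: 0.011
grasp_force: 58.8
```

```bash
python3 -c "
from h import *
st()"
```

```text
t 21.1 TCPmag [-50.1  40.2] z 56.3 yaw -4.42 nose mag x 18.9 Fmag [-0.9  0.5] -1.8 tiltz [ 0. -0. -1.] M [0.06 0.08 0.05]
```

>>> {"method": "step_arm", "body": {
  "series": [
    {"tx": 0.001,"ty": -0.0001,"tz": 0,"rx": 0,"ry": 0,"rz": 0},
    {"tx": 0.001,"ty": -0.0001,"tz": 0,"rx": 0,"ry": 0,"rz": 0},
    {"tx": 0.001,"ty": -0.0001,"tz": 0,"rx": 0,"ry": 0,"rz": 0},
    {"tx": 0.001,"ty": 0,"tz": 0,"rx": 0,"ry": 0,"rz": 0},
    {"tx": 0.001,"ty": -0.0001,"tz": 0,"rx": 0,"ry": 0,"rz": 0},
    {"tx": 0.001,"ty": -0.0001,"tz": 0,"rx": 0,"ry": 0,"rz": 0},
    {"tx": 0.001,"ty": -0.0001,"tz": 0,"rx": 0,"ry": 0,"rz": 0},
    {"tx": 0.001,"ty": 0,"tz": 0,"rx": 0,"ry": 0,"rz": 0},
    {"tx": 0.001,"ty": -0.0001,"tz": 0,"rx": 0,"ry": 0,"rz": 0},
    {"tx": 0.001,"ty": -0.0001,"tz": 0,"rx": 0,"ry": 0,"rz": 0},
    {"tx": 0.001,"ty": -0.0001,"tz": 0,"rx": 0,"ry": 0,"rz": 0},
    {"tx": 0.001,"ty": -0.0001,"tz": 0,"rx": 0,"ry": 0,"rz": 0}
  ]
}}

```text
t: 22.1
ee_pos: [0.4985, 0.1767, 0.0563]
orientation: [[-0.997, 0.077, -0.0], [0.077, 0.997, -0.0], [0.0, -0.0, -1.0]]
force: [-0.2, -0.6, -1.7]
width: 0.0109
grasp_force: 58.8
```

>>> {"method": "step_arm", "body": {
  "series": [
    {"tx": 0.001,"ty": -0.0001,"tz": 0,"rx": 0,"ry": 0,"rz": 0},
    {"tx": 0.001,"ty": 0,"tz": 0,"rx": 0,"ry": 0,"rz": 0},
    {"tx": 0.001,"ty": -0.0001,"tz": 0,"rx": 0,"ry": 0,"rz": 0},
    {"tx": 0,"ty": 0,"tz": 0,"rx": 0,"ry": 0,"rz": 0},
    {"tx": 0,"ty": 0,"tz": 0,"rx": 0,"ry": 0,"rz": 0}
  ]
}}

```text
t: 22.52
ee_pos: [0.5015, 0.1765, 0.0563]
orientation: [[-0.997, 0.077, -0.0], [0.077, 0.997, -0.0], [0.0, -0.0, -1.0]]
force: [-0.8, -0.1, -1.6]
width: 0.0108
grasp_force: 58.8
```

>>> {"method": "step_arm", "body": {
  "series": [
    {"tx": 0.001,"ty": -0.0001,"tz": 0,"rx": 0,"ry": 0,"rz": 0},
    {"tx": 0.0005,"ty": 0,"tz": 0,"rx": 0,"ry": 0,"rz": 0},
    {"tx": 0,"ty": 0,"tz": 0,"rx": 0,"ry": 0,"rz": 0},
    {"tx": 0,"ty": 0,"tz": 0,"rx": 0,"ry": 0,"rz": 0}
  ]
}}

```text
t: 22.85
ee_pos: [0.503, 0.1764, 0.0563]
orientation: [[-0.997, 0.077, -0.0], [0.077, 0.997, -0.0], [0.0, -0.0, -1.0]]
force: [-0.1, 0.0, -1.9]
width: 0.011
grasp_force: 58.8
```

```bash
python3 -c "
from h import *
st()"
```

```text
t 22.85 TCPmag [-33.7  40.2] z 56.3 yaw -4.42 nose mag x 35.3 Fmag [-0.1  0. ] -1.9 tiltz [-0. -0. -1.] M [-0.03  0.02 -0.05]
```

No force here at the same depth where the other two bays pushed back, so the left bay is clear. Next I'll go to nose x≈49, then creep onto the pad.

>>> {"method": "step_arm", "body": {
  "series": [
    {"tx": 0.0012,"ty": -0.0001,"tz": 0,"rx": 0,"ry": 0,"rz": 0},
    {"tx": 0.0012,"ty": -0.0001,"tz": 0,"rx": 0,"ry": 0,"rz": 0},
    {"tx": 0.0012,"ty": -0.0001,"tz": 0,"rx": 0,"ry": 0,"rz": 0},
    {"tx": 0.0012,"ty": -0.0001,"tz": 0,"rx": 0,"ry": 0,"rz": 0},
    {"tx": 0.0012,"ty": -0.0001,"tz": 0,"rx": 0,"ry": 0,"rz": 0},
    {"tx": 0.0012,"ty": -0.0001,"tz": 0,"rx": 0,"ry": 0,"rz": 0},
    {"tx": 0.0012,"ty": -0.0001,"tz": 0,"rx": 0,"ry": 0,"rz": 0},
    {"tx": 0.0012,"ty": -0.0001,"tz": 0,"rx": 0,"ry": 0,"rz": 0},
    {"tx": 0.0012,"ty": -0.0001,"tz": 0,"rx": 0,"ry": 0,"rz": 0},
    {"tx": 0.0012,"ty": -0.0001,"tz": 0,"rx": 0,"ry": 0,"rz": 0},
    {"tx": 0,"ty": 0,"tz": 0,"rx": 0,"ry": 0,"rz": 0},
    {"tx": 0,"ty": 0,"tz": 0,"rx": 0,"ry": 0,"rz": 0}
  ]
}}

```text
t: 23.85
ee_pos: [0.515, 0.1754, 0.0563]
orientation: [[-0.997, 0.077, -0.0], [0.077, 0.997, -0.0], [0.0, -0.0, -1.0]]
force: [0.2, 0.8, -1.8]
width: 0.011
grasp_force: 58.8
```

>>> {"method": "step_arm", "body": {
  "series": [
    {"tx": 0.001,"ty": -0.0001,"tz": 0,"rx": 0,"ry": 0,"rz": 0},
    {"tx": 0.001,"ty": 0,"tz": 0,"rx": 0,"ry": 0,"rz": 0},
    {"tx": 0,"ty": 0,"tz": 0,"rx": 0,"ry": 0,"rz": 0},
    {"tx": 0,"ty": 0,"tz": 0,"rx": 0,"ry": 0,"rz": 0}
  ]
}}

```text
t: 24.18
ee_pos: [0.517, 0.1753, 0.0563]
orientation: [[-0.997, 0.077, -0.0], [0.077, 0.997, -0.0], [0.0, -0.0, -1.0]]
force: [-0.5, -0.1, -2.4]
width: 0.011
grasp_force: 58.8
```

```bash
python3 -c "
from h import *
st()"
```

```text
t 24.18 TCPmag [-19.7  40.1] z 56.3 yaw -4.42 nose mag x 49.3 Fmag [-0.5 -0.2] -2.4 tiltz [-0. -0. -1.] M [-0.    0.02 -0.01]
```

>>> {"method": "step_arm", "body": {
  "series": [
    {"tx": 0.001,"ty": -0.0001,"tz": 0,"rx": 0,"ry": 0,"rz": 0},
    {"tx": 0.001,"ty": 0,"tz": 0,"rx": 0,"ry": 0,"rz": 0},
    {"tx": 0,"ty": 0,"tz": 0,"rx": 0,"ry": 0,"rz": 0},
    {"tx": 0,"ty": 0,"tz": 0,"rx": 0,"ry": 0,"rz": 0}
  ]
}}

```text
t: 24.52
ee_pos: [0.519, 0.1752, 0.0562]
orientation: [[-0.997, 0.077, -0.0], [0.077, 0.997, -0.0], [0.0, -0.0, -1.0]]
force: [-0.7, -0.5, -1.4]
width: 0.011
grasp_force: 58.8
```

>>> {"method": "step_arm", "body": {
  "series": [
    {"tx": 0.001,"ty": -0.0001,"tz": 0,"rx": 0,"ry": 0,"rz": 0},
    {"tx": 0,"ty": 0,"tz": 0,"rx": 0,"ry": 0,"rz": 0},
    {"tx": 0,"ty": 0,"tz": 0,"rx": 0,"ry": 0,"rz": 0}
  ]
}}

```text
t: 24.77
ee_pos: [0.5197, 0.1752, 0.0562]
orientation: [[-0.997, 0.077, -0.001], [0.077, 0.997, -0.0], [0.001, -0.0, -1.0]]
force: [-2.6, 0.3, -1.2]
width: 0.011
grasp_force: 58.8
```

```bash
python3 -c "
from h import *
st()"
```

```text
t 24.77 TCPmag [-16.9  40.2] z 56.2 yaw -4.41 nose mag x 52.1 Fmag [-2.6  0.1] -1.2 tiltz [-0.001 -0.    -1.   ] M [-0.02  0.37 -0.01]
```

Contact on the pad at nose x≈51–52, as expected. I'll press about 1 mm more, set the cartridge on the floor and let go.

>>> {"method": "step_arm", "body": {
  "series": [
    {"tx": 0.001,"ty": -0.0001,"tz": 0,"rx": 0,"ry": 0,"rz": 0},
    {"tx": 0,"ty": 0,"tz": -0.0005,"rx": 0,"ry": 0,"rz": 0},
    {"tx": 0,"ty": 0,"tz": -0.0005,"rx": 0,"ry": 0,"rz": 0},
    {"tx": 0,"ty": 0,"tz": 0,"rx": 0,"ry": 0,"rz": 0},
    {"tx": 0,"ty": 0,"tz": 0,"rx": 0,"ry": 0,"rz": 0}
  ]
}}

```text
t: 25.18
ee_pos: [0.5207, 0.1751, 0.0554]
orientation: [[-0.997, 0.077, -0.001], [0.077, 0.997, 0.0], [0.001, 0.0, -1.0]]
force: [-5.1, 0.1, 4.3]
width: 0.011
grasp_force: 59.5
```

```bash
python3 -c "
from h import *
st()"
```

```text
t 25.18 TCPmag [-15.9  40.2] z 55.4 yaw -4.41 nose mag x 53.1 Fmag [-5.1 -0.3] 4.3 tiltz [-0.001  0.    -1.   ] M [ 0.04  1.23 -0.  ]
```

>>> {"method": "step_arm", "body": {
  "series": [
    {"tx": 0,"ty": 0,"tz": 0,"rx": 0,"ry": 0,"rz": 0},
    {"tx": 0,"ty": 0,"tz": 0,"rx": 0,"ry": 0,"rz": 0},
    {"tx": 0,"ty": 0,"tz": 0,"rx": 0,"ry": 0,"rz": 0},
    {"tx": 0,"ty": 0,"tz": 0,"rx": 0,"ry": 0,"rz": 0},
    {"tx": 0,"ty": 0,"tz": 0,"rx": 0,"ry": 0,"rz": 0},
    {"tx": 0,"ty": 0,"tz": 0,"rx": 0,"ry": 0,"rz": 0}
  ],
  "jaw": 0.04
}}

```text
t: 25.68
ee_pos: [0.5211, 0.175, 0.0553]
orientation: [[-0.997, 0.077, 0.0], [0.077, 0.997, -0.0], [-0.0, 0.0, -1.0]]
force: [-0.4, 0.4, 0.0]
width: 0.04
grasp_force: 0.0
```

>>> {"method": "step_arm", "body": {
  "series": [
    {"tx": 0,"ty": 0,"tz": 0.01,"rx": 0,"ry": 0,"rz": 0},
    {"tx": 0,"ty": 0,"tz": 0.02,"rx": 0,"ry": 0,"rz": 0},
    {"tx": 0,"ty": 0,"tz": 0.03,"rx": 0,"ry": 0,"rz": 0},
    {"tx": -0.02,"ty": 0,"tz": 0.03,"rx": 0,"ry": 0,"rz": 0},
    {"tx": -0.02,"ty": 0,"tz": 0.03,"rx": 0,"ry": 0,"rz": 0},
    {"tx": -0.015,"ty": -0.01,"tz": 0.01,"rx": 0,"ry": 0,"rz": 0},
    {"tx": 0,"ty": -0.01,"tz": 0,"rx": 0,"ry": 0,"rz": 0},
    {"tx": 0,"ty": 0,"tz": 0,"rx": 0,"ry": 0,"rz": 0},
    {"tx": 0,"ty": 0,"tz": 0,"rx": 0,"ry": 0,"rz": 0},
    {"tx": 0,"ty": 0,"tz": 0,"rx": 0,"ry": 0,"rz": 0}
  ]
}}

```text
t: 26.52
ee_pos: [0.4661, 0.155, 0.1844]
orientation: [[-0.997, 0.078, -0.001], [0.078, 0.997, -0.001], [0.001, -0.001, -1.0]]
force: [0.9, 0.2, -0.1]
width: 0.0402
grasp_force: 0.0
```

Run:
```python
from h import *
import pickle
st();s=env.sense();im=env.camera('wrist')[:,:,::-1].copy()
p=env.camera_params('wrist');pickle.dump((s,p),open('w5.pkl','wb'));cv2.imwrite('pics/w5.png',im)
cv2.imwrite('pics/w5z.png',cv2.resize(im[170:310,170:370],None,fx=4,fy=4,interpolation=cv2.INTER_CUBIC))
```

```text
t 26.52 TCPmag [-68.9  15.9] z 184.4 yaw -4.45 nose mag x 0.1 Fmag [0.8 0.2] -0.1 tiltz [-0.001 -0.001 -1.   ] M [0.02 0.   0.02]
```

View pics/w5z.png

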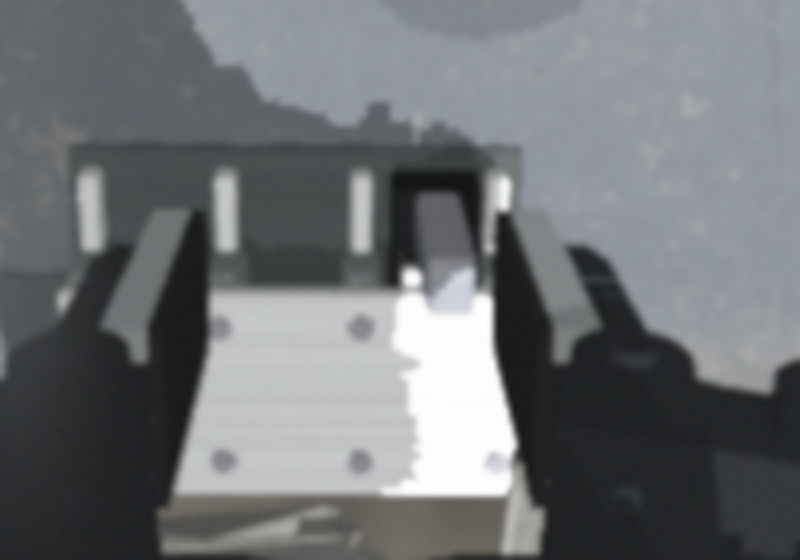

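The cartridge sits straight in the left bay: block rear edge at crop row ~172, tab top from (425,268) to (473,310), outside the roof. I'll check its depth.

Run:
```python
from h import *
import pickle
s,p=pickle.load(open('w5.pkl','rb'));R,t=wristRt(p,s)
f=lambda q,z:np.round((ray(p,np.array(q)/4+[170-.375,170-.375],z,R,t)[:2]-O)@A*1e3,1)
print('rear',f((435,172),.022),'tab top',f((450,268),.067),f((450,311),.067),'guide rear/front x',f((360,168),.012),f((360,253),.012),'apron',f((300,146),.004),'roof',f((300,292),.031))
```

```text
rear [-30.5  40.4] tab top [-22.1  40.8] [-10.6  41.1] guide rear/front x [-28.1  19.4] [-1.4 19.5] apron [-32.1   1.7] roof [2.  2.6]
```

```bash
python3 -c "
from plant import env
print(env.close_job())"
```

```text
the job is handed in; nothing more can be done
None
```

The cartridge is home in the left bay and released. The right and middle bays were blocked, each felt at about 5 N and backed out of. The job was handed in with nothing else touched.

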